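# Uncover the sharpening lap and run it round once

## Task

Check that the hand-turned sharpening lap runs free: squeeze the black snap tab on the grip of its yellow cover, lift the cover off and set it gently down, right way up, wholly on the blue round mat without disturbing the bottle and loupe there. Then take the lap's upright black knob and turn the disc counterclockwise (seen from above) until its red mark comes up to the red pointer on the base, and on through one further full turn, so that it stops with the mark at the pointer the second time. Let go, and leave the tools and supplies lying around where they are.

Things in the scene. Friction and masses are not known exactly. Their poses are not given: they have to be found in the camera images.
- lap_base: Fixed grey round base of the lap, 208 mm across, 40 mm high; origin at the centre of its underside, z up. The red pointer is on its -x side, a steel tool post on its +x side. Its yaw varies by up to 0.9 either way.
- pointer (a point): The red pointer, a 9x6 mm mark on top of the base's rim, 98 mm from the axis.
- post_top (a point): Top of the fixed steel tool post, 12 mm thick, 113 mm high, 150 mm from the lap's axis, with a 60 mm cross bar level across its top along lap_base's y.
- keeper (a point): Top of the fixed steel keeper in the middle of the disc, on the axis, 78 mm above the bench. It is two upright plates 30 mm long at y = +-18 mm (lap_base axes); the +y one has a 6 mm thick lip at its top pointing to -y, ending at y = +10 mm, under which the cover's tab hooks by 3.5 mm.
- lap_axis (a point): Point on the lap disc's vertical axis, at the top of the disc (54 mm above the bench); axes as lap_base. The disc is 164 mm across, with a dark abrasive ring and a radial red mark.
- lap (a joint): Angle of the lap disc in rad, growing counterclockwise seen from above, no end stops; 0 when the red mark is at the pointer, 2 pi (6.283) when it is there again after one full turn. It starts between -2.4 and -0.4. It stays where it is left; about 0.6 N at the knob turns it.
- knob_grip (a point): Centre of the upright black crank knob (15 mm diameter, 30 mm high, 64 mm from the lap's axis; top 88 mm, this point 75 mm above the bench). It spins freely about its own vertical axis, so a hand holding it need not turn as it goes round. Under the cover at first. Seen from above it lies 2.2 rad counterclockwise of the red mark.
- cover_grip (a point): Middle of the cover's grip, 82 mm above the cover's lower rim and 22 mm above its flat top (122 mm above the bench while on the lap). z up, y the way to squeeze. On -y a fixed yellow block, 36 mm long in x, outer face at y = -17 mm, rising 38 mm above the flat top; on +y the sprung black tab. Jaws closed along y across both, centred here, press the tab and hold the cover (43 mm wide, 34 mm squeezed).
- tab_face (a point): Middle of the black snap tab's outer face (24 mm wide, 31 mm high), 26 mm on the +y side of cover_grip, 17 mm when pressed home. With the tab held in, the cover lifts straight up (pull it at least 45 mm up before moving sideways, more to pass over the tool post); unpressed, or with the grip taken along x, the cover stays hooked.
- tab (a joint): How far the snap tab is pressed in, m: 0 free, 0.009 fully home; it releases from about 0.004. Springs back; 3 N to start, 6 N when home.
- cover: Loose yellow round cap standing on the base: 182 mm across at the rim, 188 mm at its flat top, 60 mm high (98 mm with the grip), 0.11 to 0.2 kg. Origin at the centre of its lower rim: 40 mm above the bench while on the lap, 4 mm when standing on the mat; axes as cover_grip.
- mat: Fixed round blue mat, 300 mm diameter, 4 mm thick, with its origin at the centre of its underside. The cover belongs on it, on the side free of the bottle and loupe, its rim nowhere over the edge (its centre up to 55 mm from the mat's).
- oil_bottle: Amber oil bottle, 39 mm diameter, 80 mm high, standing on the mat near its edge (another stands at the back); origin at the centre of its underside. Leave alone.
- loupe: Black loupe, 41 mm diameter, 34 mm high, beside the bottle on the mat; origin at the centre of its underside. Leave alone.
- wax_tin: Red and white tin, 68 mm diameter, 24 mm high, within 0.2 m of the lap (another like it stands at the back); origin at the centre of its underside. Leave alone.
- cork_block: Cork block 57x77x32 mm, within 0.2 m of the lap (another like it stands at the back); origin at the centre of its underside. Leave alone.
- graver_7: Engraving tool with turned handle, 172x38x33 mm, lying on the bench; origin under its middle. Leave alone.
Mind the look-alikes: they are no part of the job. There is more than one size of the cover; the job needs the larger.

How it is judged:
On the way, in this order (a step that is already met when the one before it is completed fails the run):
1. the cover is unclipped and lifted clear off the lap (height (world z) of cover above 0.085 m), for 0.1 s.
2. the cover stands on the mat, right way up, let go (horizontal distance between cover and mat below 0.06 m and height (world z) of cover below 0.01 m and angle between cover's own z axis and vertical below 0.08 rad and contact force between the fingers and cover below 0.2 N), for 0.2 s.
3. the lap has gone past the pointer and half a turn on (value of joint lap above 3.1 rad).
At the end, for the whole second after the job is handed in: The cover stands at rest on the mat, upright (within 0.08 rad), its rim within the mat (centre within 60 mm of the mat's centre); the lap is at rest with its mark at the pointer (within 0.14 rad) after one full turn counterclockwise beyond the first meeting (joint 6.283) (horizontal distance between cover and mat below 0.06 m and height (world z) of cover below 0.01 m and angle between cover's own z axis and vertical below 0.08 rad and value of joint lap between 6.143 and 6.423 rad and not (velocity of joint lap above 0.05 rad/s) and not (velocity of joint lap below -0.05 rad/s) and linear speed of cover below 0.02 m/s); the robot touches nothing.
It fails at once if the amber oil bottle or the loupe is moved more than 20 mm or knocked over (distance of any of oil_bottle, loupe from where it was at the start of the episode above 0.02 m or angle between any of oil_bottle, loupe's own z axis and vertical above 0.5 rad).
It fails at once if the wax tin or the cork block is moved more than 20 mm or knocked over (distance of any of wax_tin, cork_block from where it was at the start of the episode above 0.02 m or angle between any of wax_tin, cork_block's own z axis and vertical above 0.5 rad).
It fails at once if the graver is moved more than 20 mm or knocked over (distance of graver_7 from where it was at the start of the episode above 0.02 m).
It fails at once if the cover is dropped or thrown (moving faster than 0.65 m/s while not held) (linear speed of cover above 0.65 m/s and contact force between the fingers and cover below 0.1 N).
It also fails if it takes over 62 s, if anything falls off the work surface, if the arm or the gripper's body presses on something with over 40 N, if the wrist force passes 120 N, or if a joint passes its speed limit or range.

## Robot

A 6-joint arm with a two-finger parallel gripper is mounted at the origin on a cart in front of the work surface, level with it; the furniture and walls round the work are solid. World frame = base frame: x ahead of the robot, y to its left, z up, the work surface at z = 0. Lengths are in m, angles in rad, forces in N, time in s.
With the tool pointing down it reaches from about 0.35 to 0.775 m from the base axis. Payload 5.5 kg.
Tool frame: the origin (TCP) lies at the very end of the fingers, on their centre line; the grasp point (between the pads) lies 19 mm behind it; y points along the fingers, z is the direction in which the jaws open and shut, and the axes are right-handed (so a half turn about y gives the same grasp; the last joint's range is limited). The gripper opens to 85 mm and grips with 20 to 120 N. Pads are 22 mm wide; open, the fingers measure 114 mm over their backs; the gripper's body (76 mm by 85 mm) begins 54 mm behind the grasp point. The pads swing forward as they close: fully open they stand 13 mm farther back than shut.
Start: joints at [-1.267, 0.313, 0.046, 1.304, 0, 1.431], TCP at [0.247, -0.519, 0.231] pointing down, gripper open.
Joint ranges: [-2.76, 2.76], [-0.86, 1.69], [-1.03, 1.26], [-2.2, 2.34], [-1.47, 1.5], [-3.14, 3.14]. Speed limits (rad/s): [2.57, 2.57, 3.14, 3.14, 3.14, 3.14].

## Interface

Orientations are given as a unit quaternion [x, y, z, w].
In Python, from workcell import monitor, viewer, job gives the robot as it stands. The module is installed in compiled form; this text tells all that it offers.
- The arm moves only by the tool arm_command, never from a script. Its arguments are lists of equal length, an entry for each row: "fingers": the finger opening in m, from 0 to 0.0854; "delta_pos": the shift along the world's x, y, z in m, a list of three; "twist": the turn, a rotation vector about the world's x, y, z in degrees, a list of three. A call has 1 to 8 rows; each row is the pose to reach, as a shift and turn from the pose commanded when the call began; what a row does not reach only later rows make up. A row lasts 1/8 s, in which the tool goes at most 62.5 mm and 10.7 degrees, less where a joint would pass 70% of its speed; a pose out of reach is approached as far as the arm can. A call with a gripper value outside its range is refused whole. The fingers move at their own pace and stop on an object; "force" is the grip in N (left out, the last holds). Time passes only in rows, so rows that repeat a pose let the fingers close. It gives the time, the measured TCP pose, the force and the opening at its end, in the units of the state.
- monitor.get_obs(): the state, without advancing time (a new reading comes with each control period).
- viewer.snapshot(name): name is "scene" or "top" or "wrist"; returns the picture (420x560x3 uint8, red, green, blue); there is no depth.
- viewer.camera_model(name): a dict with "fovy" (degrees; the focal length in pixels is half the picture's height over the tangent of half this angle, whatever the lens; pixels are square), "cx", "cy" (the principal point, pixels), "rvec" (rotation vector, rad) and "tvec" (3), from world to camera coordinates, as OpenCV has them. Camera axes: x right, y down, z forward; pixel columns grow to the right and rows downward; lengths in m; the calibration is good to about 2 mm. A picture is of the moment at which its call begins: read the wrist's pose just before it. camera_model takes no time and is no camera call; for the wrist camera it gives the pose at the moment of the call.
- job.sign_off(): hands the job in, once; it reports no verdict.
The state is a dict: "time": time; "joint_positions": joint angles; "joint_vel": joint speeds; "joint_torque": joint torques, N m; "tcp_pos": TCP position; "tool_rot": TCP orientation; "contact_force": force on the tool from outside, world axes, zero at the start; "ft_torque": the same for the moment, N m; "width": finger opening in m.
Only numpy, scipy, OpenCV 4.12 (cv2) and the standard library are available. Lean on these libraries where they do the work, as an engineer would, in place of code of your own. Each camera call takes 0.05 s, during which the arm holds its last target.

## Working session

There is one attempt and no reset: what is moved stays moved. The work goes in short steps, Python scripts to look and compute and a tool call to move; the robot and the scene stay as the last step left them, time stands still between calls to the robot, and variables do not carry over. Pictures are saved under pics/ and viewed, and the job is handed in when it is done.

Besides the shell and the picture viewer there is one more tool, called after ">>>" as name(argument=value, ...), one argument or row to a line, values as JSON. arm_command: Moves the arm, as the interface text tells. Its arguments: {"type":"object","properties":{"fingers":{"type":"array"},"delta_pos":{"type":"array"},"twist":{"type":"array"},"force":{"type":"number"}},"required":["fingers","delta_pos","twist"]}

```bash
ls; mkdir -p pics; cat > h.py <<'E'
import numpy as np,cv2
from workcell import monitor,viewer,job
def snap(n,f):
    im=viewer.snapshot(n); cv2.imwrite('pics/'+f,im[:,:,::-1]); return im
def cam(n):
    c=viewer.camera_model(n); f=210/np.tan(np.radians(c['fovy'])/2)
    R=cv2.Rodrigues(np.array(c['rvec'],float))[0]; return f,c['cx'],c['cy'],R,np.array(c['tvec'],float)
def ray(n,u,v,z,c=None):
    f,cx,cy,R,t=c or cam(n); d=R.T@np.array([(u-cx)/f,(v-cy)/f,1]); o=-R.T@t
    return o+d*(z-o[2])/d[2]
def proj(n,p,c=None):
    f,cx,cy,R,t=c or cam(n); q=R@np.array(p)+t; return [cx+f*q[0]/q[2],cy+f*q[1]/q[2]]
def crop(im,x,y,w,h,s,f):
    cv2.imwrite('pics/'+f,cv2.resize(im[y:y+h,x:x+w,::-1],None,fx=s,fy=s,interpolation=cv2.INTER_CUBIC))
E
python3 - <<'E'
from h import *
print(monitor.get_obs())
for n in('scene','top'):
    snap(n,n+'0.png'); print(viewer.camera_model(n))
E
```

```text
pics
{'time': 0.0, 'joint_positions': array([-1.26658394e+00,  3.14002004e-01,  4.49560137e-02,  1.30355684e+00,
       -5.05955380e-06,  1.43118701e+00]), 'joint_vel': array([ 4.32099223e-04, -7.62972020e-04,  6.78530290e-04, -3.06024548e-05,
       -2.73257576e-03, -3.31890058e-04]), 'joint_torque': array([ 2.30691339e-04, -4.80628002e+01,  2.98533225e+01,  1.95774453e-02,
       -2.12225450e-04, -7.56611030e-06]), 'tcp_pos': array([ 0.2467343 , -0.51881423,  0.23039854]), 'tool_rot': array([-0.1556842 ,  0.69040368, -0.68913091,  0.15557562]), 'contact_force': array([0.02923709, 0.2345454 , 0.66859054]), 'ft_torque': array([0.02268003, 0.02517317, 0.02418241]), 'width': 0.08553109658489703}
{'fovy': 55.83548818413469, 'cx': 280.13767261587685, 'cy': 216.12996365486347, 'rvec': array([ 1.88596392, -0.90476073,  0.52879604]), 'tvec': array([-0.23294038,  0.32333714,  0.81523889])}
{'fovy': 56.571164869272636, 'cx': 273.6546874681876, 'cy': 200.62515374997434, 'rvec': array([ 2.12469077, -2.15486408,  0.14317784]), 'tvec': array([0.13841607, 0.5505881 , 1.25640548])}
```

View pics/scene0.png

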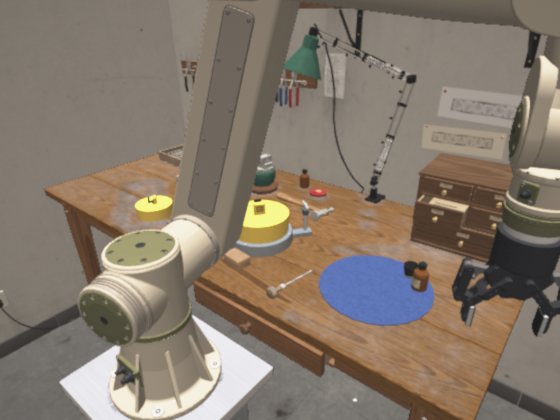

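View pics/top0.png

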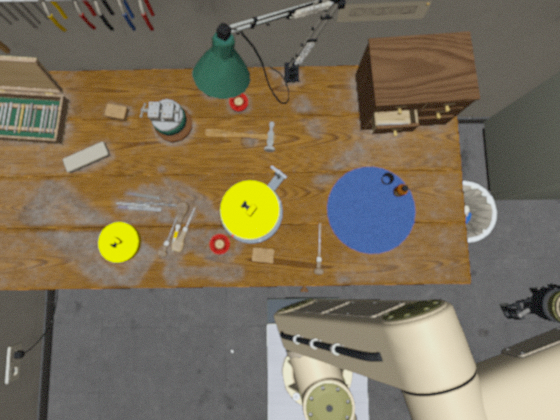

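Cover candidates in the top view are the large yellow one on the grey base with the post at (251,211) and a smaller one at (119,242). The large one is the target. I'll check it in close crops.

```bash
python3 - <<'E'
from h import *
im=cv2.imread('pics/top0.png')[:,:,::-1]
crop(im,200,155,110,100,7,'c1.png')
crop(im,315,155,120,110,6,'c2.png')
im=cv2.imread('pics/scene0.png')[:,:,::-1]
crop(im,215,180,130,100,6,'c3.png')
E
```

```text
(no output)
```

View pics/c1.png

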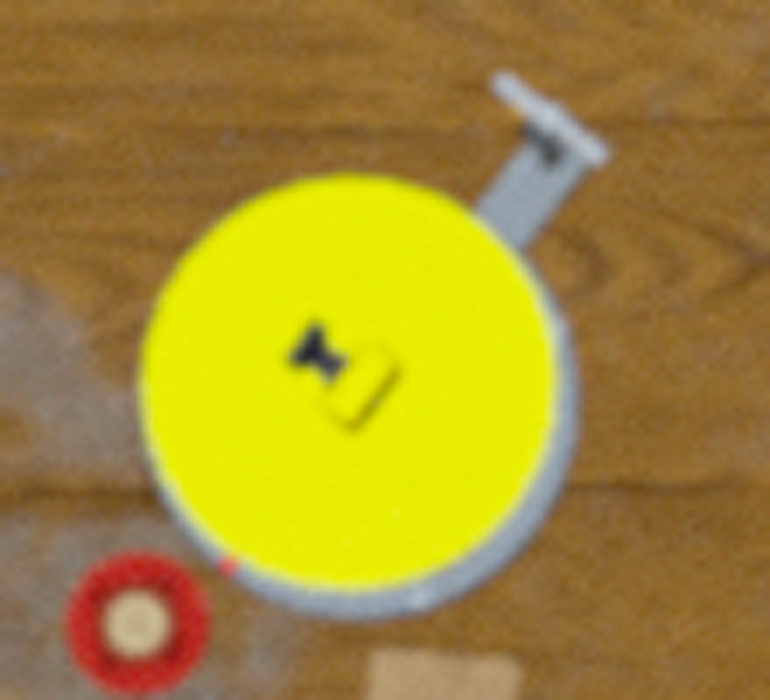

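View pics/c2.png

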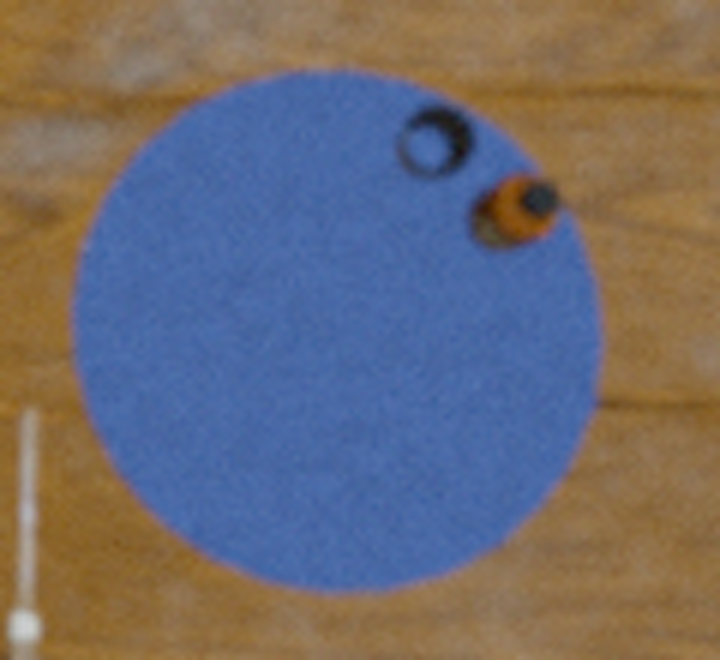

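View pics/c3.png

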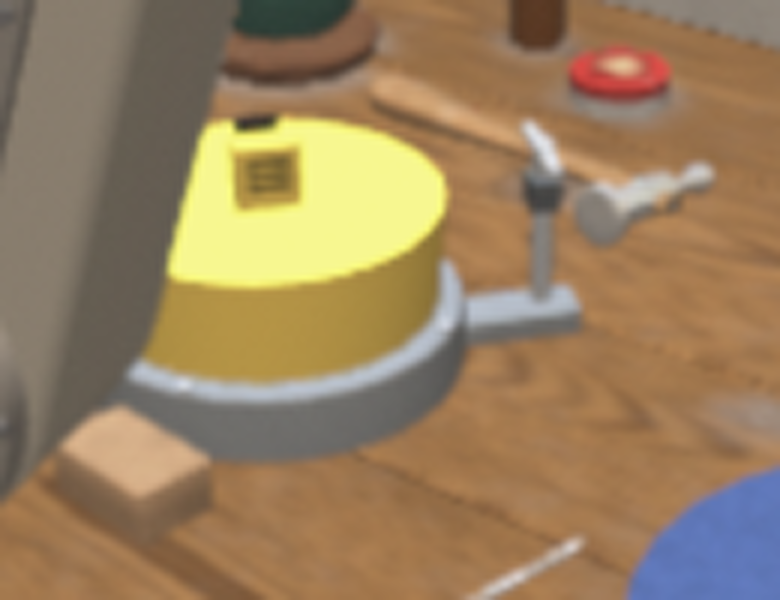

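The large cover sits on the grey base. Its pointer is at about (232.5,236), its crossbar runs from (271,166.5) to (286,177), and its black tab is on the upper left. The bottle and loupe are at the mat's upper right.

```bash
python3 - <<'E'
from h import *
im=cv2.imread('pics/top0.png'); hsv=cv2.cvtColor(im,cv2.COLOR_BGR2HSV)
def blob(lo,hi,box):
    x0,y0,x1,y1=box; m=np.zeros(hsv.shape[:2],np.uint8); m[y0:y1,x0:x1]=cv2.inRange(hsv,lo,hi)[y0:y1,x0:x1]
    cs=max(cv2.findContours(m,0,1)[0],key=cv2.contourArea); return cs[:,0,:].astype(float)
c=cam('top')
def circ(pts,z):
    P=np.array([ray('top',u,v,z,c)[:2] for u,v in pts]); 
    for _ in range(4):
        A=np.c_[2*P,np.ones(len(P))]; s=np.linalg.lstsq(A,(P**2).sum(1),rcond=None)[0]; r=np.sqrt(s[2]+s[:2]@s[:2])
        e=abs(np.hypot(*(P-s[:2]).T)-r); k=e<max(.003,2*np.median(e)); P=P[k]
    return s[:2],r
print('cover',circ(blob((25,150,120),(35,255,255),(200,155,310,260)),.1))
print('mat',circ(blob((100,80,60),(125,255,255),(315,155,435,265)),.004))
px=lambda u,v,x,y,s:((u+.5)/s-.5+x,(v+.5)/s-.5+y)
g=lambda u,v,z,x=200,y=155,s=7:ray('top',*px(u,v,x,y,s),z,c).round(4)
p=g(228,566,.04);a=g(500,82,.11);b=g(602,155,.11);m=(a+b)/2
print('pointer',p,'bar',a,b,'blk',g(365,378,.138),'tab',g(315,350,.131),'blk edge',g(395,368,.138),g(355,428,.138))
d=m-p; print('yaw',np.arctan2(d[1],d[0]), np.hypot(*d[:2]),'bar yaw',np.arctan2(*(a-b)[[1,0]])-np.pi/2)
print('axis from p,m', p+(m-p)*98/248)
print('bottle',g(495,230,.0,315,155,6),'cap',g(540,198,.08,315,155,6),'loupe',g(428,150,.004,315,155,6),'top',g(438,138,.036,315,155,6),'graver tip',g(28,415,.005,315,155,6),g(25,625,.02,315,155,6))
print('tin',g(138,622,.024)); print('cork',ray('top',263,256,.03,c))
E
```

```text
cover (array([0.52037764, 0.20813201]), np.float64(0.09214611764616272))
mat (array([ 0.52384739, -0.19798621]), np.float64(0.14578074820814732))
pointer [0.439  0.2687 0.04  ] bar [0.6531 0.1369 0.11  ] [0.6185 0.091  0.11  ] blk [0.5146 0.1971 0.138 ] tab [0.5283 0.2197 0.131 ] blk edge [0.5188 0.184  0.138 ] [0.4927 0.2016 0.138 ]
yaw -0.6663506213357613 0.2503553524492736 bar yaw -0.6459367337612845
axis from p,m [0.51676774 0.20754879 0.06766129]
bottle [ 0.5789 -0.2922  0.    ] cap [ 0.5829 -0.2927  0.08  ] loupe [ 0.6252 -0.2555  0.004 ] top [ 0.6256 -0.2525  0.036 ] graver tip [ 0.4764 -0.0222  0.005 ] [ 0.3594 -0.0155  0.02  ]
tin [0.414  0.3133 0.024 ]
cork [0.37072042 0.16819844 0.03      ]
```

```bash
python3 - <<'E'
from h import *
from scipy.spatial.transform import Rotation as R
o=monitor.get_obs(); M=R.from_quat(o['tool_rot']).as_matrix(); print(M.round(3)); z=M[:,2]
a=np.arctan2(z[1],z[0]); t=-.655+np.pi/2; print(np.degrees([a,t,t-a]), 'options mod 180')
E
```

```text
[[-0.903 -0.     0.429]
 [-0.429  0.002 -0.903]
 [-0.    -1.    -0.002]]
[-64.57367567  52.47126442 117.04494009] options mod 180
```

>>> arm_command(
  fingers=[0.085, 0.085, 0.085, 0.085, 0.085, 0.085, 0.085, 0.085],
  delta_pos=[
    [0.017, 0.045, 0.002],
    [0.034, 0.09, 0.004],
    [0.051, 0.136, 0.006],
    [0.068, 0.182, 0.008],
    [0.085, 0.227, 0.01],
    [0.102, 0.272, 0.012],
    [0.119, 0.318, 0.014],
    [0.136, 0.363, 0.015],
  ],
  twist=[
    [0, 0, 7.3],
    [0, 0, 14.6],
    [0, 0, 21.9],
    [0, 0, 29.2],
    [0, 0, 36.5],
    [0, 0, 43.8],
    [0, 0, 51.1],
    [0, 0, 58.4],
  ],
  force=40,
)

```text
time: 1.1
tcp_pos: [0.383, -0.1547, 0.2462]
tool_rot: [-0.473, 0.525, -0.525, 0.473]
contact_force: [0.2, -0.2, -0.0]
width: 0.0851
```

>>> arm_command(
  fingers=[0.085, 0.085, 0.085, 0.085, 0.085, 0.085, 0.085, 0.085],
  delta_pos=[
    [0.018, 0.05, 0.002],
    [0.036, 0.1, 0.004],
    [0.054, 0.15, 0.005],
    [0.072, 0.2, 0.005],
    [0.09, 0.25, 0.005],
    [0.108, 0.3, 0.005],
    [0.115, 0.315, 0.005],
    [0.115, 0.315, 0.005],
  ],
  twist=[
    [0, 0, 8.5],
    [0, 0, 17],
    [0, 0, 25.5],
    [0, 0, 34],
    [0, 0, 42.5],
    [0, 0, 51],
    [0, 0, 58.6],
    [0, 0, 58.6],
  ],
)

```text
time: 2.1
tcp_pos: [0.4977, 0.1597, 0.2505]
tool_rot: [0.67, -0.228, 0.227, -0.669]
contact_force: [0.0, -0.4, 0.3]
width: 0.0853
```

```bash
python3 - <<'E'
from h import *
o=monitor.get_obs(); print(o['time'],o['tcp_pos'],o['joint_positions'],o['tool_rot'])
print(viewer.camera_model('wrist')); snap('wrist','w1.png')
c=cam('wrist')
for z in(.1,.138):print(proj('wrist',[.518,.208,z],c))
E
```

```text
2.1 [0.49772397 0.15970393 0.25054897] [ 1.56884554e-01  2.07542076e-01 -4.70488583e-02  1.31751974e+00
 -7.56193366e-05  8.11595159e-01] [ 0.66979646 -0.2277618   0.22696416 -0.66931647]
{'fovy': 68.94996990611513, 'cx': 276.77685893477997, 'cy': 210.89710826515042, 'rvec': array([-2.54553852, -1.2546873 , -0.20809491]), 'tvec': array([-0.42992545, -0.32921031,  0.30214447])}
[np.float64(329.31080264779354), np.float64(181.8594628967191)]
[np.float64(336.44371261193385), np.float64(192.1983213051892)]
```

View pics/w1.png

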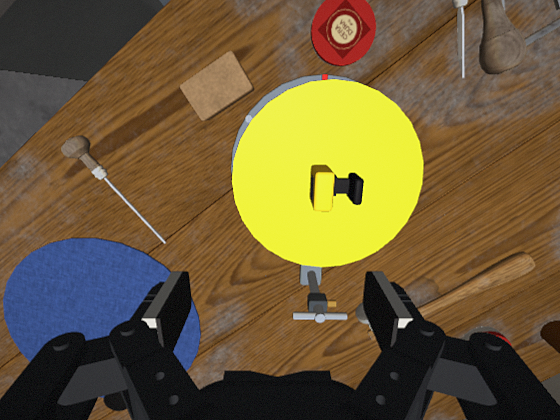

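The wrist view shows the block at about (322,188), the tab end at about (356,188), and the pointer at (325,77). I'll refine the measurement from an enlarged crop.

```bash
python3 - <<'E'
from h import *
im=cv2.imread('pics/w1.png')[:,:,::-1]
crop(im,290,145,100,80,8,'c4.png')
hsv=cv2.cvtColor(im[:,:,::-1].copy(),cv2.COLOR_BGR2HSV); m=cv2.inRange(hsv,(25,150,120),(35,255,255))
cs=max(cv2.findContours(m,0,1)[0],key=cv2.contourArea)[:,0,:].astype(float)
c=cam('wrist'); P=np.array([ray('wrist',u,v,.1,c)[:2] for u,v in cs])
for _ in range(5):
    s=np.linalg.lstsq(np.c_[2*P,np.ones(len(P))],(P**2).sum(1),rcond=None)[0]; r=np.sqrt(s[2]+s[:2]@s[:2]); e=abs(np.hypot(*(P-s[:2]).T)-r); P=P[e<max(.002,2*np.median(e))]
print(s[:2],r); p=ray('wrist',325,77,.04,c); print('ptr',p, np.hypot(*(p[:2]-s[:2])))
b=ray('wrist',320,317,.11,c); d=b-p; print('bar',b,np.hypot(*d[:2]),'yaw',np.arctan2(d[1],d[0]))
E
```

```text
[0.5169013  0.20591809] 0.09269864591104562
ptr [0.43915696 0.26836029 0.04      ] 0.09971565614472695
bar [0.63524381 0.11303871 0.11      ] 0.2501496478299883 yaw -0.6699090071219638
```

View pics/c4.png

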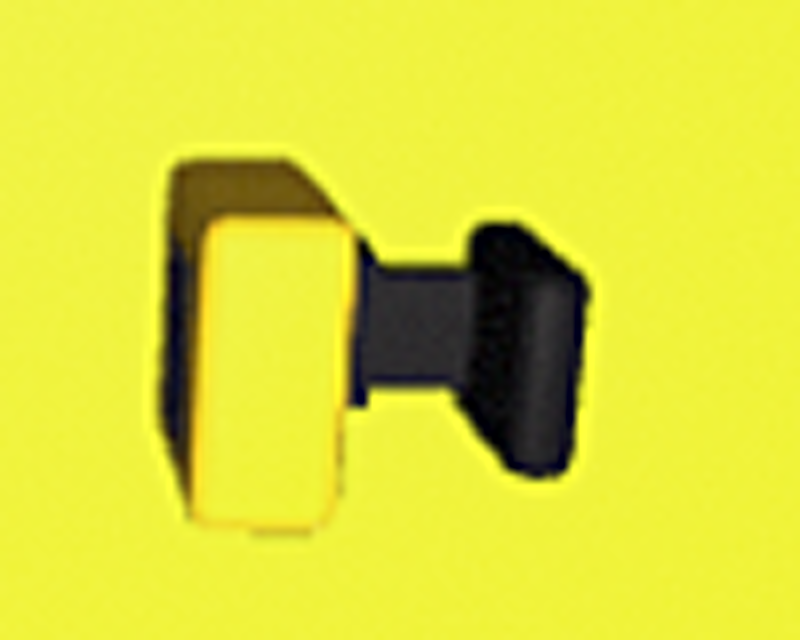

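```bash
python3 - <<'E'
from h import *
from scipy.spatial.transform import Rotation as R
c=cam('wrist')
g=lambda u,v,z:ray('wrist',(u+.5)/8-.5+290,(v+.5)/8-.5+145,z,c)[:2]
A,B,C,D=[g(*q,.138) for q in[(203,213),(354,213),(337,527),(190,527)]]
for a,b in((A,D),(B,C)): d=b-a; print('len',np.hypot(*d),np.arctan2(d[1],d[0]))
t1,t2=g(588,290,.131),g(571,468,.131); d=t2-t1; print('tab',np.hypot(*d),np.arctan2(*d[::-1]))
yaw=-.665; ex=np.array([np.cos(yaw),np.sin(yaw)]); ey=np.array([-ex[1],ex[0]])
for n,q in(('blk',(A+B+C+D)/4),('outer',(A+D)/2),('inner',(B+C)/2),('tab',(t1+t2)/2)):
    for o in((.518,.2065),): e=q-o; print(n,q,e@ex,e@ey)
M=R.from_quat(monitor.get_obs()['tool_rot']).as_matrix(); print(M[:,2],np.arctan2(M[1,2],M[0,2])-np.pi/2)
E
```

```text
len 0.03490601233080655 -0.6578407099419281
len 0.03490489381835957 -0.6504269595299754
tab 0.02037295834784153 -0.6593274612772506
blk [0.51044337 0.19961097] -0.0016954971437054152 -0.010083983819675972
outer [0.505552   0.19327111] -0.0016325312032866549 -0.018091188892816835
inner [0.51533474 0.20595082] -0.0017584630841240873 -0.0020767787465350387
tab [0.53409267 0.22588667] 0.0007008753682852182 0.02518582448892894
[ 0.61084584  0.79174863 -0.00121314] -0.6571290361772093
```

>>> arm_command(
  fingers=[0.085, 0.085, 0.085, 0.085, 0.085, 0.085, 0.085, 0.085],
  delta_pos=[
    [0.019, 0.046, -0.01],
    [0.019, 0.046, -0.05],
    [0.019, 0.046, -0.09],
    [0.019, 0.046, -0.12],
    [0.019, 0.046, -0.135],
    [0.019, 0.046, -0.142],
    [0.019, 0.046, -0.144],
    [0.019, 0.046, -0.144],
  ],
  twist=[
    [0, 0, 0],
    [0, 0, 0],
    [0, 0, 0],
    [0, 0, 0],
    [0, 0, 0],
    [0, 0, 0],
    [0, 0, 0],
    [0, 0, 0],
  ],
)

```text
time: 3.15
tcp_pos: [0.5176, 0.2047, 0.1083]
tool_rot: [-0.669, 0.227, -0.228, 0.67]
contact_force: [-0.1, 0.1, -0.2]
width: 0.0851
```

```bash
python3 - <<'E'
from h import *
snap('wrist','w2.png')
E
```

```text
(no output)
```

View pics/w2.png

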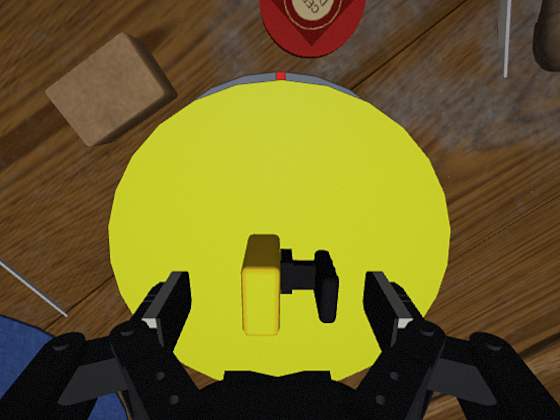

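```bash
python3 - <<'E'
from h import *
c=cam('wrist'); yaw=-.657; ex=np.array([np.cos(yaw),np.sin(yaw)]); ey=np.array([-ex[1],ex[0]])
t=monitor.get_obs()['tcp_pos'][:2]; print(t)
for n,u,v,z in(('blkouter',242.5,300,.138),('blk front',262,334,.138),('blk back',262,270,.138),('tab',338,290,.131),('tab lowend',327,322,.131),('ptr',281,76,.04)):
    p=ray('wrist',u,v,z,c)[:2]; print(n,p,(p-t)@ex,(p-t)@ey)
im=cv2.imread('pics/w2.png')[:,:,::-1]; crop(im,140,220,280,130,2.8,'c5.png')
E
```

```text
[0.51761644 0.20478016]
blkouter [0.50469869 0.19634738] -0.005078364800796048 -0.0145667534475008
blk front [0.52388225 0.19180124] 0.012888252471714733 -0.006450269104299617
blk back [0.49837796 0.21208951] -0.01969770090145661 -0.0059620435795112465
tab [0.5303297  0.23013068] -0.005415962061053381 0.027837795676305305
tab lowend [0.54170982 0.21627548] 0.012057117512206695 0.023817201783453174
ptr [0.43885683 0.26924467] -0.10173538036181919 0.002942837088772972
```

View pics/c5.png

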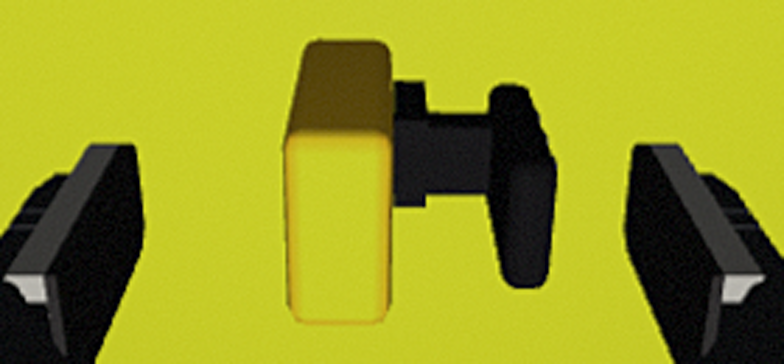

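>>> arm_command(
  fingers=[0.085, 0.06, 0.035, 0.03, 0.03, 0.03, 0.03, 0.03],
  delta_pos=[
    [-0.001, 0.003, -0.001],
    [-0.001, 0.003, -0.001],
    [-0.001, 0.003, -0.001],
    [-0.001, 0.003, -0.001],
    [-0.001, 0.003, -0.001],
    [-0.001, 0.003, -0.001],
    [-0.001, 0.003, -0.001],
    [-0.001, 0.003, -0.001],
  ],
  twist=[
    [0, 0, 0],
    [0, 0, 0],
    [0, 0, 0],
    [0, 0, 0],
    [0, 0, 0],
    [0, 0, 0],
    [0, 0, 0],
    [0, 0, 0],
  ],
  force=40,
)

```text
time: 4.2
tcp_pos: [0.5163, 0.2074, 0.108]
tool_rot: [-0.669, 0.227, -0.228, 0.67]
contact_force: [-3.2, -1.5, 10.0]
width: 0.0311
```

```bash
python3 - <<'E'
from h import *
snap('wrist','w3.png'); o=monitor.get_obs(); print(o['tcp_pos'],o['width'],o['contact_force'],o['ft_torque'])
E
```

```text
[0.51625583 0.20745314 0.10797953] 0.03122883295427923 [-3.27012757 -2.20437191  9.16983421] [-0.0917504   0.42288014  0.02322586]
```

View pics/w3.png

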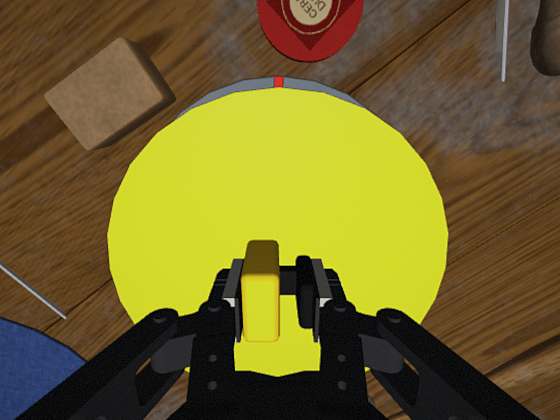

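>>> arm_command(
  fingers=[0.03, 0.03, 0.03, 0.03, 0.03, 0.03, 0.03, 0.03],
  delta_pos=[
    [0, 0, 0.004],
    [0, 0, 0.008],
    [0, 0, 0.014],
    [0, 0, 0.022],
    [0, 0, 0.03],
    [0, 0, 0.04],
    [0, 0, 0.05],
    [0, 0, 0.06],
  ],
  twist=[
    [0, 0, 0],
    [0, 0, 0],
    [0, 0, 0],
    [0, 0, 0],
    [0, 0, 0],
    [0, 0, 0],
    [0, 0, 0],
    [0, 0, 0],
  ],
)

```text
time: 5.25
tcp_pos: [0.516, 0.2077, 0.1672]
tool_rot: [-0.669, 0.228, -0.228, 0.67]
contact_force: [0.7, 0.3, -0.8]
width: 0.0308
```

```bash
python3 - <<'E'
from h import *
im=snap('scene','s2.png'); o=monitor.get_obs(); print(o['tcp_pos'],o['width'],o['contact_force'],o['ft_torque'],o['joint_positions'])
snap('wrist','w4.png')
E
```

```text
[0.51667342 0.20786737 0.16854986] 0.030574424204437775 [-0.75262759  0.72151817 -0.12677312] [-0.00072605 -0.06500167 -0.03487862] [ 2.38316856e-01  3.02146420e-01 -1.24803198e-01  1.14137978e+00
  7.53002124e-05  8.94038972e-01]
```

View pics/s2.png

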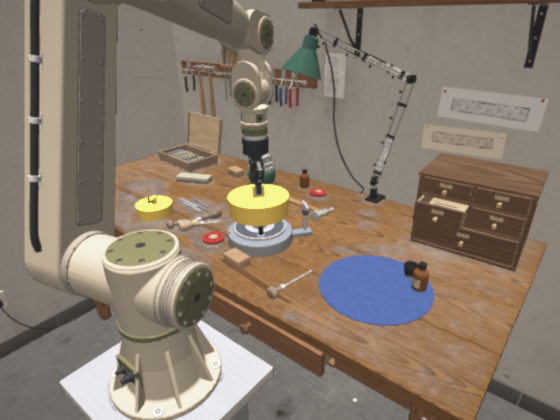

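View pics/w4.png

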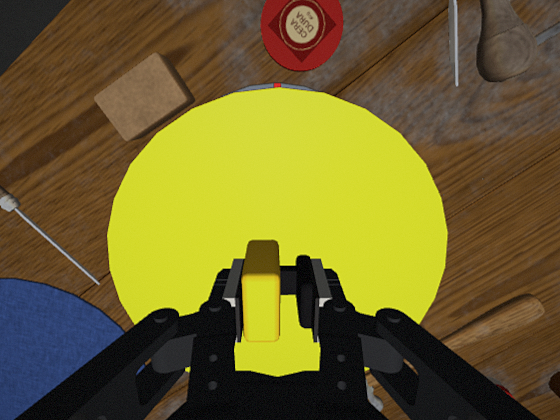

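The cover is lifted clean with the rim at about 0.10. Next I'll raise it further and carry it over to the mat, aiming for (0.495,-0.170).

>>> arm_command(
  fingers=[0.03, 0.03, 0.03, 0.03, 0.03, 0.03, 0.03, 0.03],
  delta_pos=[
    [0, 0, 0.02],
    [-0.001, -0.02, 0.04],
    [-0.003, -0.06, 0.05],
    [-0.006, -0.11, 0.05],
    [-0.009, -0.16, 0.05],
    [-0.012, -0.21, 0.05],
    [-0.015, -0.26, 0.05],
    [-0.018, -0.31, 0.05],
  ],
  twist=[
    [0, 0, 0],
    [0, 0, 0],
    [0, 0, 0],
    [0, 0, 0],
    [0, 0, 0],
    [0, 0, 0],
    [0, 0, 0],
    [0, 0, 0],
  ],
)

```text
time: 6.35
tcp_pos: [0.4975, -0.1039, 0.2162]
tool_rot: [-0.669, 0.228, -0.228, 0.669]
contact_force: [0.8, 0.3, -1.1]
width: 0.0306
```

>>> arm_command(
  fingers=[0.03, 0.03, 0.03, 0.03, 0.03, 0.03, 0.03, 0.03],
  delta_pos=[
    [-0.001, -0.04, -0.005],
    [-0.003, -0.06, -0.02],
    [-0.003, -0.067, -0.045],
    [-0.003, -0.067, -0.07],
    [-0.003, -0.067, -0.09],
    [-0.003, -0.067, -0.105],
    [-0.003, -0.067, -0.11],
    [-0.003, -0.067, -0.11],
  ],
  twist=[
    [0, 0, 0],
    [0, 0, 0],
    [0, 0, 0],
    [0, 0, 0],
    [0, 0, 0],
    [0, 0, 0],
    [0, 0, 0],
    [0, 0, 0],
  ],
)

```text
time: 7.35
tcp_pos: [0.4949, -0.1691, 0.1062]
tool_rot: [-0.669, 0.228, -0.228, 0.67]
contact_force: [-0.6, -0.3, -1.7]
width: 0.031
```

```bash
python3 - <<'E'
from h import *
snap('top','t3.png'); o=monitor.get_obs(); print(o['tcp_pos'],o['width'],o['contact_force'],o['joint_positions'])
snap('scene','s3.png')
im=cv2.imread('pics/t3.png')[:,:,::-1]
crop(im,315,145,140,120,5,'c6.png')
im=cv2.imread('pics/s3.png')[:,:,::-1]
crop(im,290,170,160,160,4,'c7.png')
E
```

```text
[ 0.49525517 -0.16934106  0.10673946] 0.030438493491326133 [ 0.21433622 -0.08515022 -1.48032262] [-4.82992140e-01  2.86398083e-01 -3.07677561e-01  9.76008891e-01
  1.39599301e-04  1.72465990e-01]
```

View pics/c6.png

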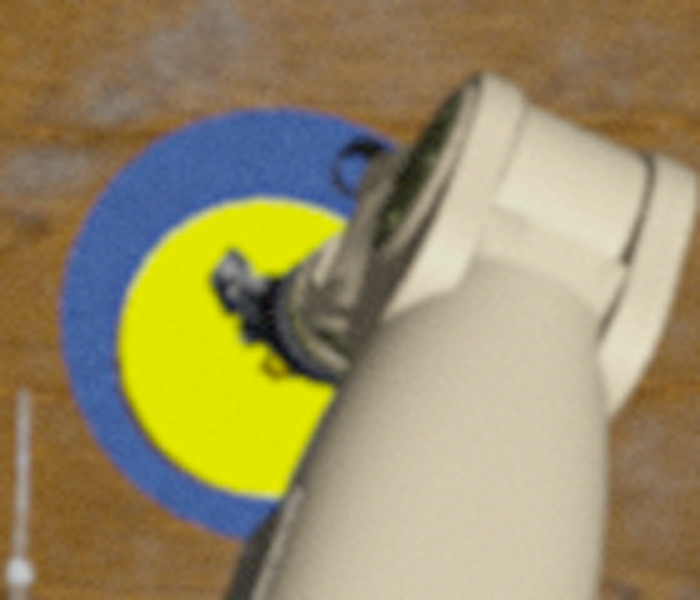

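View pics/c7.png

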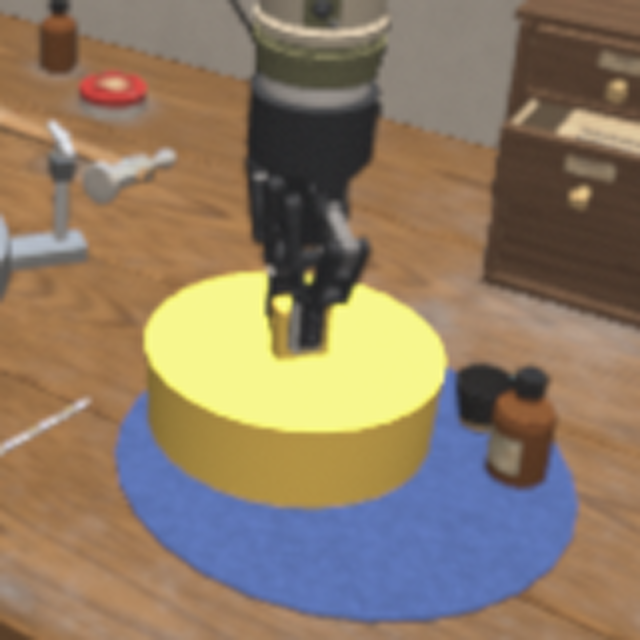

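```bash
python3 - <<'E'
from h import *
im=cv2.imread('pics/t3.png'); hsv=cv2.cvtColor(im,cv2.COLOR_BGR2HSV); m=cv2.inRange(hsv,(25,150,120),(35,255,255)); m[:,:300]=0
P=max(cv2.findContours(m,0,1)[0],key=cv2.contourArea)[:,0,:].astype(float)
c=cam('top'); P=np.array([ray('top',u,v,.099,c)[:2] for u,v in P])
P=P[(P[:,1]>-.17)|(P[:,0]>.56)|(P[:,0]<.42)]
from scipy.optimize import least_squares
print(least_squares(lambda q:np.hypot(*(P-q).T)-.0925,[.495,-.17],loss='soft_l1',f_scale=.001).x)
E
```

```text
[ 0.49407826 -0.16913023]
```

>>> arm_command(
  fingers=[0.03, 0.03, 0.03, 0.03, 0.03, 0.03, 0.03, 0.03],
  delta_pos=[
    [0, 0, -0.01],
    [0, 0, -0.018],
    [0, 0, -0.024],
    [0, 0, -0.028],
    [0, 0, -0.031],
    [0, 0, -0.033],
    [0, 0, -0.034],
    [0, 0, -0.034],
  ],
  twist=[
    [0, 0, 0],
    [0, 0, 0],
    [0, 0, 0],
    [0, 0, 0],
    [0, 0, 0],
    [0, 0, 0],
    [0, 0, 0],
    [0, 0, 0],
  ],
)

```text
time: 8.45
tcp_pos: [0.495, -0.1694, 0.0727]
tool_rot: [0.669, -0.228, 0.228, -0.669]
contact_force: [-1.6, 0.3, 1.5]
width: 0.0309
```

>>> arm_command(
  fingers=[0.035, 0.04, 0.05, 0.065, 0.085, 0.085, 0.085, 0.085],
  delta_pos=[
    [0, 0, 0],
    [0, 0, 0],
    [0, 0, 0],
    [0, 0, 0],
    [0, 0, 0],
    [0, 0, 0],
    [0, 0, 0],
    [0, 0, 0.005],
  ],
  twist=[
    [0, 0, 0],
    [0, 0, 0],
    [0, 0, 0],
    [0, 0, 0],
    [0, 0, 0],
    [0, 0, 0],
    [0, 0, 0],
    [0, 0, 0],
  ],
)

```text
time: 9.45
tcp_pos: [0.4945, -0.1692, 0.0771]
tool_rot: [-0.669, 0.228, -0.227, 0.67]
contact_force: [0.3, 0.4, -0.4]
width: 0.0852
```

>>> arm_command(
  fingers=[0.085, 0.085, 0.085, 0.085, 0.085, 0.085, 0.085, 0.085],
  delta_pos=[
    [0, 0, 0.02],
    [0, 0, 0.05],
    [0, 0, 0.09],
    [0, 0, 0.13],
    [0, 0.01, 0.155],
    [0, 0.05, 0.16],
    [0, 0.1, 0.16],
    [0, 0.15, 0.16],
  ],
  twist=[
    [0, 0, 0],
    [0, 0, 0],
    [0, 0, 0],
    [0, 0, 0],
    [0, 0, 0],
    [0, 0, 0],
    [0, 0, 0],
    [0, 0, 0],
  ],
)

```text
time: 10.45
tcp_pos: [0.4949, -0.0182, 0.2379]
tool_rot: [-0.669, 0.228, -0.228, 0.669]
contact_force: [-0.1, 0.2, -1.1]
width: 0.085
```

```bash
python3 - <<'E'
from h import *
im=snap('top','t4.png'); snap('scene','s4.png')
hsv=cv2.cvtColor(im[:,:,::-1].copy(),cv2.COLOR_BGR2HSV); m=cv2.inRange(hsv,(25,150,120),(35,255,255)); m[:,:300]=0
P=max(cv2.findContours(m,0,1)[0],key=cv2.contourArea)[:,0,:].astype(float)
c=cam('top'); P=np.array([ray('top',u,v,.064,c)[:2] for u,v in P])
from scipy.optimize import least_squares
print(least_squares(lambda q:np.hypot(*(P-q).T)-.0925,[.495,-.17],loss='soft_l1',f_scale=.001).x)
crop(im,195,150,120,110,6,'c8.png')
E
```

```text
[ 0.49500007 -0.16913716]
```

View pics/c8.png

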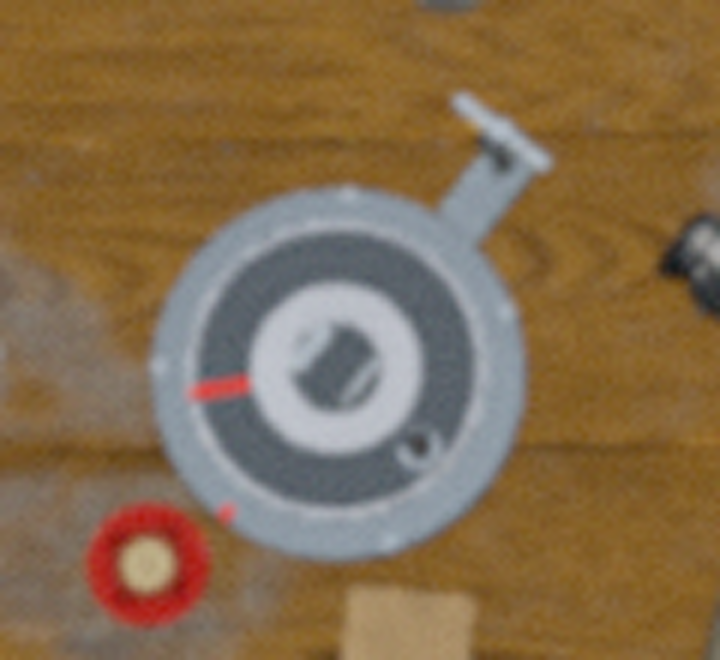

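View pics/t4.png

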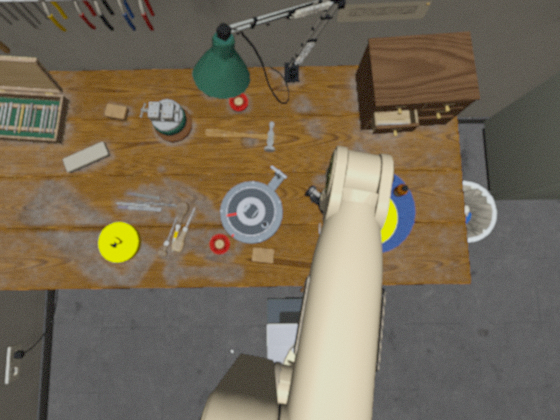

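View pics/s4.png

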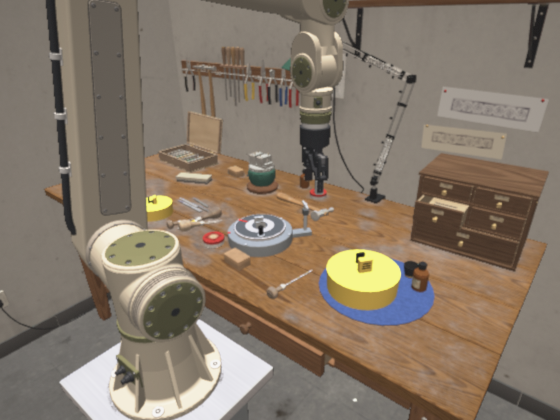

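The cover is standing on the mat at (0.495,-0.169). The lap's red mark is at crop (222,387), the pointer at (227,513), and the knob at (419,443).

```bash
python3 - <<'E'
from h import *
c=cam('top'); g=lambda u,v,z:ray('top',(u+.5)/6-.5+195,(v+.5)/6-.5+150,z,c)[:2]
# disc: ring outer edges approx x 196..476, y 230..507
ax=g(336,368,.054); print('axis',ax, 'r',(g(196,368,.054)-g(476,368,.054))/2)
p=g(227,513,.04); m=g(193,394,.054); k=g(418,438,.088)
an=lambda q,o: np.arctan2(q[1]-o[1],q[0]-o[0])
for o in(ax,np.array([.517,.2065])):
    w=lambda a:(a+np.pi)%(2*np.pi)-np.pi
    print('ptr',an(p,o),np.hypot(*(p-o)),'mark',an(m,o),'knob',an(k,o),np.hypot(*(k-o)),k,'lap',w(an(m,o)-an(p,o)),'lap by knob',w(an(k,o)-2.2-an(p,o)))
E
```

```text
axis [0.51760757 0.20665222] r [0.00112915 0.07663455]
ptr 2.473222518294275 0.09872232315722158 mark 1.7372942091639227 knob -2.314842541949229 0.06216147717994018 [0.47550744 0.16091789] lap -0.7359283091303519 lap by knob -0.7048797530639179
ptr 2.4681790069972247 0.09834106328049604 mark 1.7294329909454482 knob -2.3092629621341825 0.06163895473106931 [0.47550744 0.16091789] lap -0.7387460160517767 lap by knob -0.6942566619518207
```

>>> arm_command(
  fingers=[0.045, 0.045, 0.045, 0.045, 0.045, 0.045, 0.045],
  delta_pos=[
    [-0.004, 0.04, 0],
    [-0.008, 0.08, -0.01],
    [-0.013, 0.12, -0.03],
    [-0.018, 0.16, -0.05],
    [-0.02, 0.176, -0.07],
    [-0.02, 0.178, -0.09],
    [-0.02, 0.178, -0.09],
  ],
  twist=[
    [0, 0, 0],
    [0, 0, 0],
    [0, 0, 0],
    [0, 0, 0],
    [0, 0, 0],
    [0, 0, 0],
    [0, 0, 0],
  ],
)

```text
time: 11.42
tcp_pos: [0.4739, 0.1582, 0.1462]
tool_rot: [0.67, -0.229, 0.227, -0.669]
contact_force: [0.2, -0.5, 0.8]
width: 0.0446
```

```bash
python3 - <<'E'
from h import *
o=monitor.get_obs(); print(o['tcp_pos'],o['width'],o['joint_positions']); c=cam('wrist'); snap('wrist','w5.png')
print(proj('wrist',o['tcp_pos'],c),proj('wrist',[.4745,.159,.088],c),proj('wrist',[.517,.2065,.054],c))
E
```

```text
[0.47390455 0.15818735 0.14616181] 0.0446012773169733 [ 1.61507738e-01  2.14841578e-01 -2.99155736e-01  1.05972464e+00
 -2.60652699e-04  8.17115589e-01]
[np.float64(276.3471603986644), np.float64(274.4071223274827)] [np.float64(278.04149136524836), np.float64(231.64490094788852)] [np.float64(355.75097885675825), np.float64(220.92335028997036)]
```

View pics/w5.png

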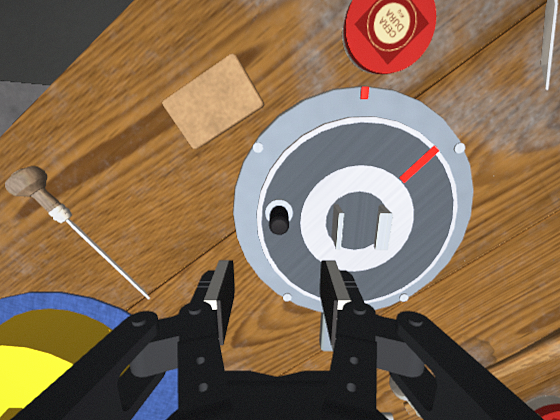

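```bash
python3 - <<'E'
from h import *
im=cv2.imread('pics/w5.png')[:,:,::-1]; crop(np.clip(im.astype(float)*2.5,0,255).astype(np.uint8),250,190,60,55,10,'c9.png')
hsv=cv2.cvtColor(im[:,:,::-1].copy(),cv2.COLOR_BGR2HSV); m=cv2.inRange(hsv,(20,150,20),(35,255,255))
c=cam('wrist')
# axis by the base outer circle + marks
pt=lambda u,v,z:ray('wrist',u,v,z,c)[:2]
p=pt(364.5,92,.04); a=pt(437,149.5,.054); b=pt(402,180,.054)
print('ptr',p,'mark',a,b)
for o in(np.array([.517,.2065]),): 
  an=lambda q:np.arctan2(*(q-o)[::-1]); print(an(p),an(a),an(b),'lap',an(a)-an(p),an(b)-an(p))
E
```

```text
ptr [0.44091764 0.26839791] mark [0.50726129 0.28684757] [0.51171457 0.25384096]
2.4586352209220705 1.6914151782620443 1.6819819247863808 lap -0.7672200426600262 -0.7766532961356898
```

View pics/c9.png

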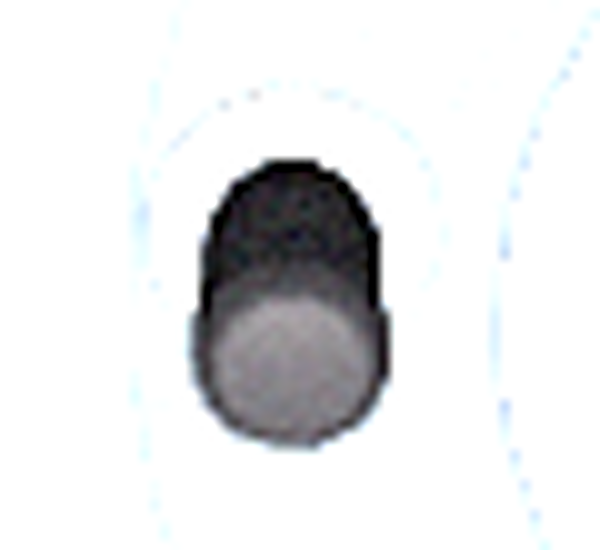

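```bash
python3 - <<'E'
from h import *
c=cam('wrist'); k=ray('wrist',278.7,225,.088,c)[:2]; t=monitor.get_obs()['tcp_pos'][:2]
print('knob',k,'d',k-t)
# white disc rim outer ellipse: left 257, right 457; top 117, bottom ~316?
im=cv2.imread('pics/w5.png')
g=cv2.cvtColor(im,cv2.COLOR_BGR2HSV); m=((g[:,:,2]>215)&(g[:,:,1]<30)).astype(np.uint8)
ys,xs=np.nonzero(m[100:270,240:480]); P=np.array([ray('wrist',u+240,v+100,.054,c)[:2] for u,v in zip(xs,ys)])
o=np.array([.517,.2065])
for r0,tol in((.0805,.008),(.0805,.005)):
    from scipy.optimize import least_squares
    Q=P[abs(np.hypot(*(P-o).T)-r0)<tol]
    s=least_squares(lambda q:np.hypot(*(Q-q[:2]).T)-q[2],[*o,r0],loss='soft_l1',f_scale=.0015).x; o=s[:2]; r0=s[2]; print(s,len(Q))
print('knob angle',np.arctan2(*(k-o)[::-1]),np.hypot(*(k-o)))
for u,v,z in((364.5,92,.04),(437,149.5,.054),(402,180,.054)):
    q=ray('wrist',u,v,z,c)[:2]; print(np.arctan2(*(q-o)[::-1]),np.hypot(*(q-o)))
E
```

```text
knob [0.47202178 0.16214312] d [-0.00264897  0.00401012]
[0.51845982 0.20679542 0.07975138] 1928
[0.51846106 0.20676372 0.07977407] 1916
knob angle -2.3761642699502517 0.0644018950057974
2.470009320461934 0.09905430595822828
1.7097456819315906 0.08086320990601954
1.7131341313173492 0.04755819892071496
```

>>> arm_command(
  fingers=[0.036, 0.036, 0.036, 0.036, 0.036, 0.036, 0.01, 0.01],
  delta_pos=[
    [-0.002, 0.004, -0.005],
    [-0.002, 0.004, -0.03],
    [-0.002, 0.004, -0.055],
    [-0.002, 0.004, -0.075],
    [-0.002, 0.004, -0.083],
    [-0.002, 0.004, -0.083],
    [-0.002, 0.004, -0.083],
    [-0.002, 0.004, -0.083],
  ],
  twist=[
    [0, 0, 0],
    [0, 0, 0],
    [0, 0, 0],
    [0, 0, 0],
    [0, 0, 0],
    [0, 0, 0],
    [0, 0, 0],
    [0, 0, 0],
  ],
  force=20,
)

```text
time: 12.48
tcp_pos: [0.4721, 0.1615, 0.0653]
tool_rot: [0.67, -0.228, 0.228, -0.668]
contact_force: [-3.7, -4.5, 5.9]
width: 0.0141
```

>>> arm_command(
  fingers=[0.01, 0.01, 0.01],
  delta_pos=[
    [0, 0, 0],
    [0, 0, 0],
    [0, 0, 0],
  ],
  twist=[
    [0, 0, 0],
    [0, 0, 0],
    [0, 0, 0],
  ],
)

```text
time: 12.85
tcp_pos: [0.4721, 0.1615, 0.0654]
tool_rot: [0.67, -0.228, 0.228, -0.668]
contact_force: [-3.4, -5.0, 5.8]
width: 0.014
```

```bash
python3 - <<'E'
from h import *
o=monitor.get_obs(); print(o['time'],o['tcp_pos'],o['width'],o['contact_force']); c=cam('wrist'); snap('wrist','w6.png')
E
```

```text
12.85 [0.47213036 0.1614781  0.06535274] 0.014012471400011058 [-3.42201718 -4.96934227  5.7936502 ]
```

View pics/w6.png

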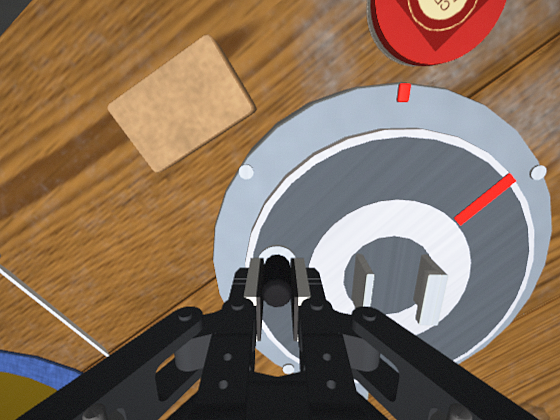

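```bash
python3 - <<'E'
import numpy as np
t0=-2.365; o=np.array([.518,.207]); p=lambda t:o+.0645*np.array([np.cos(t),np.sin(t)])
b=p(t0).round(3)
for k in range(4):
    pts=[p(t0+.22*(8*k+i+1)).round(3) for i in range(8)]
    print([[*map(float,(q-b).round(3)),0] for q in pts]); b=pts[-1]
E
```

```text
[[0.011, -0.009, 0], [0.024, -0.015, 0], [0.037, -0.019, 0], [0.052, -0.019, 0], [0.065, -0.017, 0], [0.078, -0.011, 0], [0.09, -0.002, 0], [0.099, 0.008, 0]]
[[0.007, 0.013, 0], [0.011, 0.026, 0], [0.011, 0.041, 0], [0.009, 0.055, 0], [0.004, 0.068, 0], [-0.004, 0.079, 0], [-0.015, 0.089, 0], [-0.027, 0.096, 0]]
[[-0.013, 0.004, 0], [-0.028, 0.005, 0], [-0.042, 0.004, 0], [-0.055, -0.001, 0], [-0.067, -0.009, 0], [-0.077, -0.019, 0], [-0.084, -0.031, 0], [-0.089, -0.045, 0]]
[[-0.001, -0.014, 0], [0.0, -0.028, 0], [0.004, -0.041, 0], [0.012, -0.053, 0], [0.022, -0.063, 0], [0.033, -0.071, 0], [0.047, -0.076, 0], [0.061, -0.078, 0]]
```

>>> arm_command(
  fingers=[0.01, 0.01, 0.01, 0.01, 0.01, 0.01, 0.01, 0.01],
  delta_pos=[
    [0.011, -0.009, 0],
    [0.024, -0.015, 0],
    [0.037, -0.019, 0],
    [0.052, -0.019, 0],
    [0.065, -0.017, 0],
    [0.078, -0.011, 0],
    [0.09, -0.002, 0],
    [0.099, 0.008, 0],
  ],
  twist=[
    [0, 0, 0],
    [0, 0, 0],
    [0, 0, 0],
    [0, 0, 0],
    [0, 0, 0],
    [0, 0, 0],
    [0, 0, 0],
    [0, 0, 0],
  ],
)

```text
time: 13.9
tcp_pos: [0.5725, 0.1724, 0.0653]
tool_rot: [-0.669, 0.228, -0.227, 0.67]
contact_force: [-5.3, 2.4, 9.5]
width: 0.0142
```

```bash
python3 - <<'E'
from h import *
o=monitor.get_obs(); print(o['time'],o['tcp_pos'],o['width'],o['contact_force'],o['joint_positions']); d=o['tcp_pos'][:2]-[.518,.207]; print(np.arctan2(d[1],d[0]),np.hypot(*d)); snap('wrist','w7.png')
E
```

```text
13.9 [0.57246972 0.17243446 0.06530564] 0.014152824566859344 [-5.3223761   2.37759163  9.4988686 ] [ 0.15704894  0.45297328 -0.16900369  0.94820669  0.00258394  0.81197916]
-0.5654605339119321 0.06451144867766441
```

View pics/w7.png

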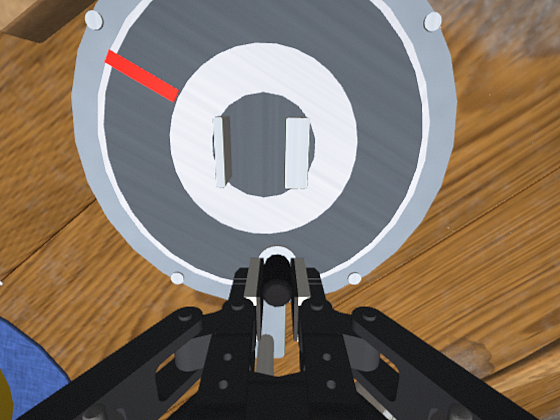

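Turning cleanly and the mark has already passed the pointer. Continuing.

>>> arm_command(
  fingers=[0.01, 0.01, 0.01, 0.01, 0.01, 0.01, 0.01, 0.01],
  delta_pos=[
    [0.007, 0.013, 0],
    [0.011, 0.026, 0],
    [0.011, 0.041, 0],
    [0.009, 0.055, 0],
    [0.004, 0.068, 0],
    [-0.004, 0.079, 0],
    [-0.015, 0.089, 0],
    [-0.027, 0.096, 0],
  ],
  twist=[
    [0, 0, 0],
    [0, 0, 0],
    [0, 0, 0],
    [0, 0, 0],
    [0, 0, 0],
    [0, 0, 0],
    [0, 0, 0],
    [0, 0, 0],
  ],
)

```text
time: 14.95
tcp_pos: [0.5437, 0.2649, 0.0653]
tool_rot: [0.671, -0.228, 0.228, -0.667]
contact_force: [-4.8, -13.4, 12.1]
width: 0.0139
```

>>> arm_command(
  fingers=[0.01, 0.01, 0.01, 0.01, 0.01, 0.01, 0.01, 0.01],
  delta_pos=[
    [-0.013, 0.004, 0],
    [-0.028, 0.005, 0],
    [-0.042, 0.004, 0],
    [-0.055, -0.001, 0],
    [-0.067, -0.009, 0],
    [-0.077, -0.019, 0],
    [-0.084, -0.031, 0],
    [-0.089, -0.045, 0],
  ],
  twist=[
    [0, 0, 0],
    [0, 0, 0],
    [0, 0, 0],
    [0, 0, 0],
    [0, 0, 0],
    [0, 0, 0],
    [0, 0, 0],
    [0, 0, 0],
  ],
)

```text
time: 15.95
tcp_pos: [0.456, 0.2226, 0.0653]
tool_rot: [-0.668, 0.227, -0.227, 0.671]
contact_force: [1.2, 0.9, 8.2]
width: 0.0138
```

```bash
python3 - <<'E'
from h import *
o=monitor.get_obs(); print(o['time'],o['tcp_pos'],o['width'],o['contact_force']); d=o['tcp_pos'][:2]-[.518,.207]; print(np.arctan2(d[1],d[0]),np.hypot(*d)); snap('wrist','w8.png')
E
```

```text
15.95 [0.45601727 0.22263334 0.06531665] 0.013766204261080738 [1.17666095 0.92211527 8.24564507]
2.894524900040698 0.06392386147391504
```

View pics/w8.png

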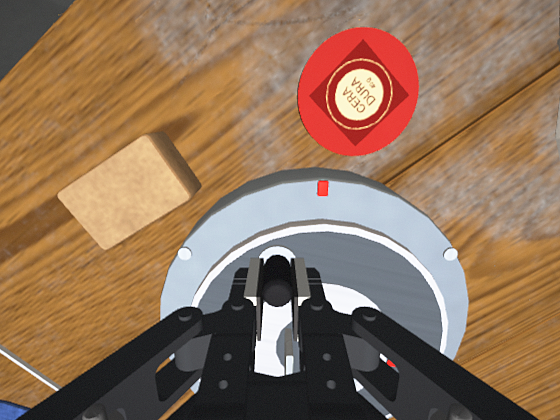

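>>> arm_command(
  fingers=[0.01, 0.01, 0.01, 0.01, 0.01, 0.01, 0.01, 0.01],
  delta_pos=[
    [-0.001, -0.014, 0],
    [0, -0.028, 0],
    [0.004, -0.041, 0],
    [0.012, -0.053, 0],
    [0.022, -0.063, 0],
    [0.033, -0.071, 0],
    [0.047, -0.076, 0],
    [0.061, -0.078, 0],
  ],
  twist=[
    [0, 0, 0],
    [0, 0, 0],
    [0, 0, 0],
    [0, 0, 0],
    [0, 0, 0],
    [0, 0, 0],
    [0, 0, 0],
    [0, 0, 0],
  ],
)

```text
time: 17.0
tcp_pos: [0.5169, 0.1422, 0.0653]
tool_rot: [0.67, -0.228, 0.228, -0.669]
contact_force: [-2.4, -3.0, 10.3]
width: 0.0141
```

>>> arm_command(
  fingers=[0.01, 0.01],
  delta_pos=[
    [0, 0, 0],
    [0, 0, 0],
  ],
  twist=[
    [0, 0, 0],
    [0, 0, 0],
  ],
)

```text
time: 17.25
tcp_pos: [0.518, 0.1422, 0.0653]
tool_rot: [0.67, -0.227, 0.229, -0.669]
contact_force: [0.1, -7.1, 8.3]
width: 0.0139
```

```bash
python3 - <<'E'
from h import *
o=monitor.get_obs(); print(o['time'],o['tcp_pos'],o['width'],o['contact_force']); d=o['tcp_pos'][:2]-[.518,.207]; print(np.arctan2(d[1],d[0]),np.hypot(*d),'want',2.47+2.2-2*np.pi); snap('wrist','w9.png')
c=cam('wrist'); print(proj('wrist',[.518,.207,.054],c))
E
```

```text
17.25 [0.51804719 0.142241   0.06530002] 0.013923929093934534 [ 0.13320449 -7.05883538  8.26552705]
-1.5700675802188022 0.06475901891631075 want -1.6131853071795863
[np.float64(375.1120967753313), np.float64(196.32047607583308)]
```

View pics/w9.png

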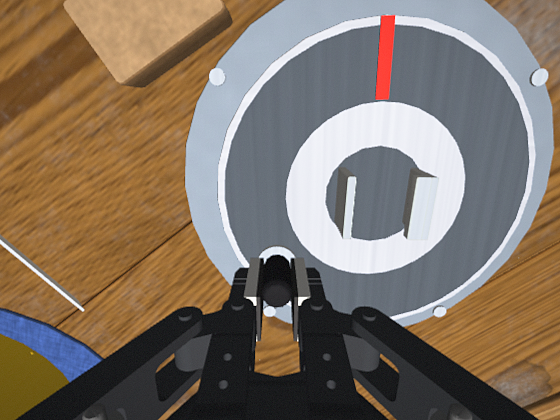

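```bash
python3 - <<'E'
from h import *
c=cam('wrist')
for u,v in((389,17),(383.5,100)):
    q=ray('wrist',u,v,.054,c)[:2]-[.518,.207]; print(np.arctan2(q[1],q[0]),np.hypot(*q))
E
```

```text
2.5156176354602144 0.08089916168305512
2.5063717883268284 0.047078607302123696
```

>>> arm_command(
  fingers=[0.01, 0.01, 0.02, 0.032, 0.032, 0.032, 0.032, 0.032],
  delta_pos=[
    [-0.002, 0, 0],
    [-0.002, 0, 0],
    [-0.002, 0, 0],
    [-0.002, 0, 0],
    [-0.002, 0, 0.002],
    [-0.002, 0, 0.015],
    [-0.002, 0, 0.05],
    [-0.002, 0, 0.09],
  ],
  twist=[
    [0, 0, 0],
    [0, 0, 0],
    [0, 0, 0],
    [0, 0, 0],
    [0, 0, 0],
    [0, 0, 0],
    [0, 0, 0],
    [0, 0, 0],
  ],
)

```text
time: 18.3
tcp_pos: [0.5144, 0.1438, 0.1556]
tool_rot: [0.669, -0.228, 0.227, -0.669]
contact_force: [0.4, -0.5, -0.3]
width: 0.0319
```

>>> arm_command(
  fingers=[0.032, 0.032, 0.032, 0.032, 0.032],
  delta_pos=[
    [0, 0, 0.04],
    [0, 0, 0.08],
    [0, 0, 0.12],
    [0, 0, 0.13],
    [0, 0, 0.13],
  ],
  twist=[
    [0, 0, 0],
    [0, 0, 0],
    [0, 0, 0],
    [0, 0, 0],
    [0, 0, 0],
  ],
)

```text
time: 18.92
tcp_pos: [0.5152, 0.1438, 0.285]
tool_rot: [-0.669, 0.227, -0.228, 0.67]
contact_force: [-0.4, 0.1, 0.1]
width: 0.0319
```

```bash
python3 - <<'E'
from h import *
o=monitor.get_obs(); print(o['time'],o['tcp_pos'],o['contact_force']); c=cam('wrist'); im=snap('wrist','w10.png'); snap('scene','s10.png')
hsv=cv2.cvtColor(im[:,:,::-1].copy(),cv2.COLOR_BGR2HSV)
p=np.array(proj('wrist',[.518,.207,.054],c)); print(p)
m=(cv2.inRange(hsv,(0,150,120),(6,255,255))|cv2.inRange(hsv,(174,150,120),(180,255,255)))
n,l,st,ce=cv2.connectedComponentsWithStats(m)
for s,q in zip(st[1:],ce[1:]):
    if s[4]>15:
        for z in(.04,.054):
            w=ray('wrist',*q,z,c)[:2]-[.518,.207]; print(q.round(1),s[4],z,np.arctan2(w[1],w[0]).round(3),np.hypot(*w).round(4))
E
```

```text
18.925 [0.51515193 0.14378867 0.28501525] [-0.38122081  0.05132956  0.09354273]
[319.38915414 147.60300264]
[338.5  24.4] 1306 0.04 2.358 0.1337
[338.5  24.4] 1306 0.054 2.374 0.1303
[322.1  57.9] 46 0.04 2.482 0.0992
[322.1  57.9] 46 0.054 2.501 0.0973
[322.   90.3] 178 0.04 2.454 0.0648
[322.   90.3] 178 0.054 2.484 0.0642
[478.6 323.3] 857 0.04 0.111 0.3718
[478.6 323.3] 857 0.054 0.111 0.3558
```

View pics/w10.png

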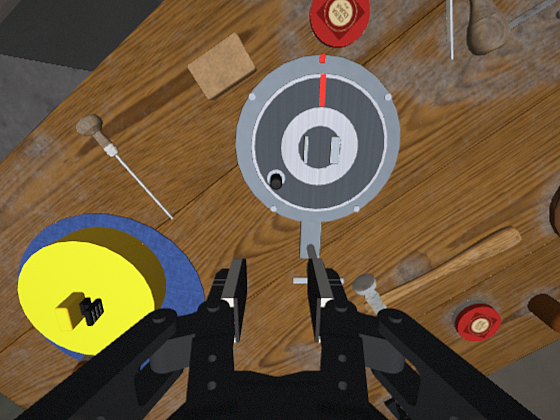

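View pics/s10.png

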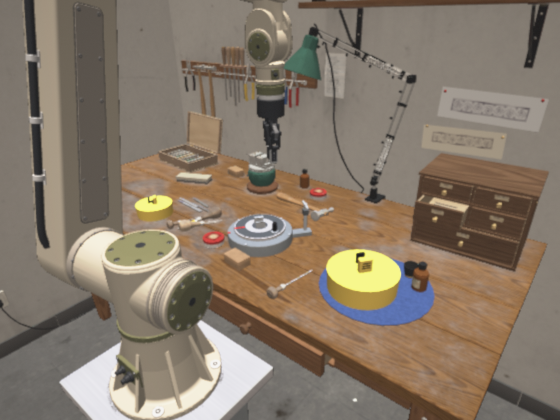

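The mark at 2.484 rad lines up with the pointer at 2.482 rad. The cover is upright on the mat, the bottle and loupe look unmoved, and the arm is clear of everything.

```bash
python3 -c "
from workcell import job
print(job.sign_off())"
```

```text
the job is handed in; nothing more can be done
None
```

The job is done and handed in at about 19 s of the 62 s limit; sign-off gives no verdict.

- **Cover:** I squeezed the snap tab, lifted the larger yellow cover off and set it upright on the blue mat. A camera fit after release puts it at (0.495, -0.169), about 41 mm from the mat's centre.
- **Lap:** I cranked the knob counterclockwise about 7.0 rad from a start near -0.76, past the pointer and on through one full turn. It ended about 0.04 rad over, so I turned it back about 0.03 rad before letting go. The last wrist picture puts the mark at 2.484 rad and the pointer at 2.482 rad, well within the 0.14 rad tolerance.
- **Surroundings:** In the final pictures the bottle, loupe, tin, cork block and graver look unmoved by eye. I did not measure their positions again. The arm stands clear with contact force near zero.

One check disagreed on the way. The closer wrist view put the cover grip about 2–3 mm off my first estimate, and I corrected for that before gripping.

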